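# Count four tablets into the trough of a counting tray and shut its lid

### The job

Count out the sample for the moisture test: with closed fingertips, sweep four of the six orange tablets across the platform of the blue counting tray into its trough, leaving the other two on the platform. Then push the trough's open lid over until it lies shut, so that the counted tablets draw no damp from the air. Pick nothing up, and leave the other things on the worktop where they are.

Things in the scene. Friction and masses are not known exactly. Their poses are not given: they have to be found in the camera images.
- counting_tray: Blue plastic tablet-counting tray, 178 x 210 x 40 mm, on rubber feet; it does not shift. Origin: centre of its underside, on the worktop; x along the trough, y from platform to trough, z up. Rims 4 mm thick and 10 mm high stand round the platform at x = -85, x = 85 and y = -104 mm; a spout 44 mm wide breaks the back rim round x = 42 mm.
- platform_edge (a point): Middle of the platform's edge at the trough: y = 60, z = 30 mm of the tray. The platform is flat, its top at z = 30 mm, from x = -85 to 85 and y = -104 to 60 mm of the tray. There is no rim on this edge: the platform drops straight into the trough.
- trough_center (a point): Centre of the trough's floor: y = 79, z = 6 mm of the tray. The trough runs from x = -85 to 85 and y = 60 to 98 mm; its outer wall is 4 mm thick and ends level with the platform, at z = 30 mm.
- trough_lid (a joint): Hinge of the trough's pale clear lid. 0 = shut, flat over the trough; grows as it opens; 1.57 = upright; stop at 2.0. It starts leaning back, open by 1.75 to 1.95. The hinge is a little stiff: the lid stays leaning back until it is pushed over towards the platform; below about 0.7 it drops shut by its own weight.
- lid_hinge (a point): Middle of the lid's hinge line, which runs along the tray's x at y = 102.5, z = 32 mm of the tray, on the outer wall of the trough.
- lid_edge (a point): Middle of the lid's free edge; moves with the lid. The lid is 166 mm long (x), 46 mm from hinge line to free edge (a thumb tab adds 5 mm in the middle), 3 mm thick with a 6 mm lip at the free edge; 40 g. Shut, its top lies at z = 34 mm of the tray, its lip at 38 mm, and its free edge at y = 56 mm.
- tablet_1: Orange effervescent tablet, round, 25 mm across and 6 mm thick, lying flat on the tray's platform; all six are alike. Origin at its middle, 3 mm above its underside.
- tablet_2: Orange effervescent tablet, round, 25 mm across and 6 mm thick, lying flat on the tray's platform; all six are alike. Origin at its middle, 3 mm above its underside.
- tablet_3: Orange effervescent tablet, round, 25 mm across and 6 mm thick, lying flat on the tray's platform; all six are alike. Origin at its middle, 3 mm above its underside.
- tablet_4: Orange effervescent tablet, round, 25 mm across and 6 mm thick, lying flat on the tray's platform; all six are alike. Origin at its middle, 3 mm above its underside.
- tablet_5: Orange effervescent tablet, round, 25 mm across and 6 mm thick, lying flat on the tray's platform; all six are alike. Origin at its middle, 3 mm above its underside.
- tablet_6: Orange effervescent tablet, round, 25 mm across and 6 mm thick, lying flat on the tray's platform; all six are alike. Origin at its middle, 3 mm above its underside.
- spatula: Thin steel spatula, 213 x 11 x 6 mm, lying on the worktop along the tray's -x side, about 30 mm from it; origin at the centre of its underside; leave it alone
- weight_20g: Small steel balance weight, 22 x 22 x 32 mm, standing on the worktop about 20 mm beyond the tray's +x side; leave it alone
- timer: Flat white kitchen timer with three buttons, 62 x 68 x 18 mm; stands on the worktop beside the work; leave it alone
- beaker_100: Small beaker, 54 mm across, 69 mm high; stands on the worktop beside the work; leave it alone
- dropper: Brown dropper bottle, 33 mm across, 102 mm high; stands on the worktop beside the work; leave it alone
- marker: Black and white marker, 135 mm long and 17 mm thick, lying on the worktop along the tray's back (-y) side, about 40 mm from it; leave it alone
- masking_tape: Roll of masking tape lying flat, 100 mm across, 25 mm high; it lies on the worktop beside the work; leave it alone
- tweezers: Plastic tweezers, 125 x 13 x 9 mm; it lies on the worktop beside the work; leave it alone

How it is judged:
On the way, in this order (a step that is already met when the one before it is completed fails the run):
1. four tablets lie in the trough and two on the platform, the lid still open (((z of each of tablet_1, tablet_2, tablet_3, tablet_4 in the frame of counting_tray below 0.026 m and y of each of tablet_1, tablet_2, tablet_3, tablet_4 in the frame of counting_tray above 0.056 m and z of each of tablet_5, tablet_6 in the frame of counting_tray above 0.0295 m and y of each of tablet_5, tablet_6 in the frame of counting_tray below 0.06 m) or (z of each of tablet_1, tablet_2, tablet_3, tablet_5 in the frame of counting_tray below 0.026 m and y of each of tablet_1, tablet_2, tablet_3, tablet_5 in the frame of counting_tray above 0.056 m and z of each of tablet_4, tablet_6 in the frame of counting_tray above 0.0295 m and y of each of tablet_4, tablet_6 in the frame of counting_tray below 0.06 m) or (z of each of tablet_1, tablet_2, tablet_3, tablet_6 in the frame of counting_tray below 0.026 m and y of each of tablet_1, tablet_2, tablet_3, tablet_6 in the frame of counting_tray above 0.056 m and z of each of tablet_4, tablet_5 in the frame of counting_tray above 0.0295 m and y of each of tablet_4, tablet_5 in the frame of counting_tray below 0.06 m) or (z of each of tablet_1, tablet_2, tablet_4, tablet_5 in the frame of counting_tray below 0.026 m and y of each of tablet_1, tablet_2, tablet_4, tablet_5 in the frame of counting_tray above 0.056 m and z of each of tablet_3, tablet_6 in the frame of counting_tray above 0.0295 m and y of each of tablet_3, tablet_6 in the frame of counting_tray below 0.06 m) or (z of each of tablet_1, tablet_2, tablet_4, tablet_6 in the frame of counting_tray below 0.026 m and y of each of tablet_1, tablet_2, tablet_4, tablet_6 in the frame of counting_tray above 0.056 m and z of each of tablet_3, tablet_5 in the frame of counting_tray above 0.0295 m and y of each of tablet_3, tablet_5 in the frame of counting_tray below 0.06 m) or (z of each of tablet_1, tablet_2, tablet_5, tablet_6 in the frame of counting_tray below 0.026 m and y of each of tablet_1, tablet_2, tablet_5, tablet_6 in the frame of counting_tray above 0.056 m and z of each of tablet_3, tablet_4 in the frame of counting_tray above 0.0295 m and y of each of tablet_3, tablet_4 in the frame of counting_tray below 0.06 m) or (z of each of tablet_1, tablet_3, tablet_4, tablet_5 in the frame of counting_tray below 0.026 m and y of each of tablet_1, tablet_3, tablet_4, tablet_5 in the frame of counting_tray above 0.056 m and z of each of tablet_2, tablet_6 in the frame of counting_tray above 0.0295 m and y of each of tablet_2, tablet_6 in the frame of counting_tray below 0.06 m) or (z of each of tablet_1, tablet_3, tablet_4, tablet_6 in the frame of counting_tray below 0.026 m and y of each of tablet_1, tablet_3, tablet_4, tablet_6 in the frame of counting_tray above 0.056 m and z of each of tablet_2, tablet_5 in the frame of counting_tray above 0.0295 m and y of each of tablet_2, tablet_5 in the frame of counting_tray below 0.06 m) or (z of each of tablet_1, tablet_3, tablet_5, tablet_6 in the frame of counting_tray below 0.026 m and y of each of tablet_1, tablet_3, tablet_5, tablet_6 in the frame of counting_tray above 0.056 m and z of each of tablet_2, tablet_4 in the frame of counting_tray above 0.0295 m and y of each of tablet_2, tablet_4 in the frame of counting_tray below 0.06 m) or (z of each of tablet_1, tablet_4, tablet_5, tablet_6 in the frame of counting_tray below 0.026 m and y of each of tablet_1, tablet_4, tablet_5, tablet_6 in the frame of counting_tray above 0.056 m and z of each of tablet_2, tablet_3 in the frame of counting_tray above 0.0295 m and y of each of tablet_2, tablet_3 in the frame of counting_tray below 0.06 m) or (z of each of tablet_1, tablet_6 in the frame of counting_tray above 0.0295 m and y of each of tablet_1, tablet_6 in the frame of counting_tray below 0.06 m and z of each of tablet_2, tablet_3, tablet_4, tablet_5 in the frame of counting_tray below 0.026 m and y of each of tablet_2, tablet_3, tablet_4, tablet_5 in the frame of counting_tray above 0.056 m) or (z of each of tablet_1, tablet_5 in the frame of counting_tray above 0.0295 m and y of each of tablet_1, tablet_5 in the frame of counting_tray below 0.06 m and z of each of tablet_2, tablet_3, tablet_4, tablet_6 in the frame of counting_tray below 0.026 m and y of each of tablet_2, tablet_3, tablet_4, tablet_6 in the frame of counting_tray above 0.056 m) or (z of each of tablet_1, tablet_4 in the frame of counting_tray above 0.0295 m and y of each of tablet_1, tablet_4 in the frame of counting_tray below 0.06 m and z of each of tablet_2, tablet_3, tablet_5, tablet_6 in the frame of counting_tray below 0.026 m and y of each of tablet_2, tablet_3, tablet_5, tablet_6 in the frame of counting_tray above 0.056 m) or (z of each of tablet_1, tablet_3 in the frame of counting_tray above 0.0295 m and y of each of tablet_1, tablet_3 in the frame of counting_tray below 0.06 m and z of each of tablet_2, tablet_4, tablet_5, tablet_6 in the frame of counting_tray below 0.026 m and y of each of tablet_2, tablet_4, tablet_5, tablet_6 in the frame of counting_tray above 0.056 m) or (z of each of tablet_1, tablet_2 in the frame of counting_tray above 0.0295 m and y of each of tablet_1, tablet_2 in the frame of counting_tray below 0.06 m and z of each of tablet_3, tablet_4, tablet_5, tablet_6 in the frame of counting_tray below 0.026 m and y of each of tablet_3, tablet_4, tablet_5, tablet_6 in the frame of counting_tray above 0.056 m)) and x of tablet_1 in the frame of counting_tray between -0.086 and 0.086 m and y of tablet_1 in the frame of counting_tray between -0.105 and 0.1 m and x of tablet_2 in the frame of counting_tray between -0.086 and 0.086 m and y of tablet_2 in the frame of counting_tray between -0.105 and 0.1 m and x of tablet_3 in the frame of counting_tray between -0.086 and 0.086 m and y of tablet_3 in the frame of counting_tray between -0.105 and 0.1 m and x of tablet_4 in the frame of counting_tray between -0.086 and 0.086 m and y of tablet_4 in the frame of counting_tray between -0.105 and 0.1 m and x of tablet_5 in the frame of counting_tray between -0.086 and 0.086 m and y of tablet_5 in the frame of counting_tray between -0.105 and 0.1 m and x of tablet_6 in the frame of counting_tray between -0.086 and 0.086 m and y of tablet_6 in the frame of counting_tray between -0.105 and 0.1 m and value of joint trough_lid above 0.9 rad), for 0.2 s.
2. the lid is shut over the trough (value of joint trough_lid below 0.07 rad), for 0.2 s.
At the end, for the whole second after the job is handed in: Any four of the tablets lie in the trough (below the platform's level: centre under 26 mm above the worktop), the other two lie on the platform within its rims, all at rest, and the lid is shut to within 0.07 rad (3 mm at its edge) (((z of each of tablet_1, tablet_2, tablet_3, tablet_4 in the frame of counting_tray below 0.026 m and y of each of tablet_1, tablet_2, tablet_3, tablet_4 in the frame of counting_tray above 0.056 m and z of each of tablet_5, tablet_6 in the frame of counting_tray above 0.0295 m and y of each of tablet_5, tablet_6 in the frame of counting_tray below 0.06 m) or (z of each of tablet_1, tablet_2, tablet_3, tablet_5 in the frame of counting_tray below 0.026 m and y of each of tablet_1, tablet_2, tablet_3, tablet_5 in the frame of counting_tray above 0.056 m and z of each of tablet_4, tablet_6 in the frame of counting_tray above 0.0295 m and y of each of tablet_4, tablet_6 in the frame of counting_tray below 0.06 m) or (z of each of tablet_1, tablet_2, tablet_3, tablet_6 in the frame of counting_tray below 0.026 m and y of each of tablet_1, tablet_2, tablet_3, tablet_6 in the frame of counting_tray above 0.056 m and z of each of tablet_4, tablet_5 in the frame of counting_tray above 0.0295 m and y of each of tablet_4, tablet_5 in the frame of counting_tray below 0.06 m) or (z of each of tablet_1, tablet_2, tablet_4, tablet_5 in the frame of counting_tray below 0.026 m and y of each of tablet_1, tablet_2, tablet_4, tablet_5 in the frame of counting_tray above 0.056 m and z of each of tablet_3, tablet_6 in the frame of counting_tray above 0.0295 m and y of each of tablet_3, tablet_6 in the frame of counting_tray below 0.06 m) or (z of each of tablet_1, tablet_2, tablet_4, tablet_6 in the frame of counting_tray below 0.026 m and y of each of tablet_1, tablet_2, tablet_4, tablet_6 in the frame of counting_tray above 0.056 m and z of each of tablet_3, tablet_5 in the frame of counting_tray above 0.0295 m and y of each of tablet_3, tablet_5 in the frame of counting_tray below 0.06 m) or (z of each of tablet_1, tablet_2, tablet_5, tablet_6 in the frame of counting_tray below 0.026 m and y of each of tablet_1, tablet_2, tablet_5, tablet_6 in the frame of counting_tray above 0.056 m and z of each of tablet_3, tablet_4 in the frame of counting_tray above 0.0295 m and y of each of tablet_3, tablet_4 in the frame of counting_tray below 0.06 m) or (z of each of tablet_1, tablet_3, tablet_4, tablet_5 in the frame of counting_tray below 0.026 m and y of each of tablet_1, tablet_3, tablet_4, tablet_5 in the frame of counting_tray above 0.056 m and z of each of tablet_2, tablet_6 in the frame of counting_tray above 0.0295 m and y of each of tablet_2, tablet_6 in the frame of counting_tray below 0.06 m) or (z of each of tablet_1, tablet_3, tablet_4, tablet_6 in the frame of counting_tray below 0.026 m and y of each of tablet_1, tablet_3, tablet_4, tablet_6 in the frame of counting_tray above 0.056 m and z of each of tablet_2, tablet_5 in the frame of counting_tray above 0.0295 m and y of each of tablet_2, tablet_5 in the frame of counting_tray below 0.06 m) or (z of each of tablet_1, tablet_3, tablet_5, tablet_6 in the frame of counting_tray below 0.026 m and y of each of tablet_1, tablet_3, tablet_5, tablet_6 in the frame of counting_tray above 0.056 m and z of each of tablet_2, tablet_4 in the frame of counting_tray above 0.0295 m and y of each of tablet_2, tablet_4 in the frame of counting_tray below 0.06 m) or (z of each of tablet_1, tablet_4, tablet_5, tablet_6 in the frame of counting_tray below 0.026 m and y of each of tablet_1, tablet_4, tablet_5, tablet_6 in the frame of counting_tray above 0.056 m and z of each of tablet_2, tablet_3 in the frame of counting_tray above 0.0295 m and y of each of tablet_2, tablet_3 in the frame of counting_tray below 0.06 m) or (z of each of tablet_1, tablet_6 in the frame of counting_tray above 0.0295 m and y of each of tablet_1, tablet_6 in the frame of counting_tray below 0.06 m and z of each of tablet_2, tablet_3, tablet_4, tablet_5 in the frame of counting_tray below 0.026 m and y of each of tablet_2, tablet_3, tablet_4, tablet_5 in the frame of counting_tray above 0.056 m) or (z of each of tablet_1, tablet_5 in the frame of counting_tray above 0.0295 m and y of each of tablet_1, tablet_5 in the frame of counting_tray below 0.06 m and z of each of tablet_2, tablet_3, tablet_4, tablet_6 in the frame of counting_tray below 0.026 m and y of each of tablet_2, tablet_3, tablet_4, tablet_6 in the frame of counting_tray above 0.056 m) or (z of each of tablet_1, tablet_4 in the frame of counting_tray above 0.0295 m and y of each of tablet_1, tablet_4 in the frame of counting_tray below 0.06 m and z of each of tablet_2, tablet_3, tablet_5, tablet_6 in the frame of counting_tray below 0.026 m and y of each of tablet_2, tablet_3, tablet_5, tablet_6 in the frame of counting_tray above 0.056 m) or (z of each of tablet_1, tablet_3 in the frame of counting_tray above 0.0295 m and y of each of tablet_1, tablet_3 in the frame of counting_tray below 0.06 m and z of each of tablet_2, tablet_4, tablet_5, tablet_6 in the frame of counting_tray below 0.026 m and y of each of tablet_2, tablet_4, tablet_5, tablet_6 in the frame of counting_tray above 0.056 m) or (z of each of tablet_1, tablet_2 in the frame of counting_tray above 0.0295 m and y of each of tablet_1, tablet_2 in the frame of counting_tray below 0.06 m and z of each of tablet_3, tablet_4, tablet_5, tablet_6 in the frame of counting_tray below 0.026 m and y of each of tablet_3, tablet_4, tablet_5, tablet_6 in the frame of counting_tray above 0.056 m)) and x of tablet_1 in the frame of counting_tray between -0.086 and 0.086 m and y of tablet_1 in the frame of counting_tray between -0.105 and 0.1 m and x of tablet_2 in the frame of counting_tray between -0.086 and 0.086 m and y of tablet_2 in the frame of counting_tray between -0.105 and 0.1 m and x of tablet_3 in the frame of counting_tray between -0.086 and 0.086 m and y of tablet_3 in the frame of counting_tray between -0.105 and 0.1 m and x of tablet_4 in the frame of counting_tray between -0.086 and 0.086 m and y of tablet_4 in the frame of counting_tray between -0.105 and 0.1 m and x of tablet_5 in the frame of counting_tray between -0.086 and 0.086 m and y of tablet_5 in the frame of counting_tray between -0.105 and 0.1 m and x of tablet_6 in the frame of counting_tray between -0.086 and 0.086 m and y of tablet_6 in the frame of counting_tray between -0.105 and 0.1 m and linear speed of each of tablet_1, tablet_2, tablet_3, tablet_4, tablet_5, tablet_6 below 0.02 m/s and value of joint trough_lid below 0.07 rad); the robot touches nothing.
It fails at once if a tablet is lifted more than 30 mm above the platform (z of any of tablet_1, tablet_2, tablet_3, tablet_4, tablet_5, tablet_6 in the frame of counting_tray above 0.063 m).
It fails at once if one of the other things is moved more than 25 mm from its place (distance of any of spatula, weight_20g, timer, beaker_100, dropper, marker, masking_tape, tweezers from where it was at the start of the episode above 0.025 m).
It also fails if it takes over 51 s, if anything falls off the work surface, if the arm or the gripper's body presses on something with over 40 N, if the wrist force passes 120 N, or if a joint passes its speed limit or range.

### The arm

A 7-joint arm with a two-finger parallel gripper is mounted at the origin on a cart in front of the work surface, level with it; the furniture and walls round the work are solid. World frame = base frame: x ahead of the robot, y to its left, z up, the work surface at z = 0. Lengths are in m, angles in rad, forces in N, time in s.
With the tool pointing down it reaches from about 0.425 to 1.025 m from the base axis. Payload 3.6 kg.
Tool frame: the origin (TCP) lies midway between the tips of the shut fingers; the grasp point (between the pads) lies 19 mm behind it (manip.pinch_z is the distance from the TCP to the grasp point, in m); z points along the fingers, y is the line along which they close (so a half turn about z gives the same grasp; the last joint's range is limited). The gripper opens to 85 mm and grips with 20 to 120 N. Pads are 22 mm wide; open, the fingers measure 114 mm over their backs; the gripper's body (76 mm by 85 mm) begins 54 mm behind the grasp point. The pads swing forward as they close: fully open they stand 13 mm farther back than shut.
Start: joints at [1.19, 0.591, 0.048, 1.609, -0.033, 0.943, -0.034], TCP at [0.206, -0.695, 0.211] pointing down, gripper open.
Joint ranges: [-2.69, 2.69], [-0.47, 2.24], [-1.27, 1.36], [0.19, 2.51], [-1.53, 4.68], [0.08, 2.07], [-3.09, 3.09]. Speed limits (rad/s): [2.57, 2.57, 3.14, 3.14, 3.14, 3.14, 3.14].

### API

Orientations are given as a unit quaternion [w, x, y, z].
In Python, from cell import manip gives the robot as it stands. Calls block until the motion is done:
- manip.move_ptp(position, orientation): joint-space move of the TCP to a pose.
- manip.move_l(position, rot=None, v=0.15, force_limit=None): straight line of the TCP; rot=None keeps the orientation; v is the mean speed in m/s. With force_limit (N) it stops when the force on the tool has changed by that much, and returns True; else False.
- manip.move_j(angles): joint-space move.
- manip.open_gripper() and manip.clamp(grasp_force=None): open the fingers fully, or close them until they stop; grasp_force is the grip in N (None keeps the last).
- manip.sleep(seconds).
- manip.ik(position, orientation): joint angles nearest the present ones, or None.
- manip.state(): the state.
- manip.snapshot(name): name is "scene" or "side" or "wrist"; returns the picture (420x560x3 uint8, red, green, blue); there is no depth.
- manip.camera_info(name): a dict with "K" (3x3 intrinsics, pixels), "cam_to_world" (4x4, takes a point from camera to world coordinates); the wrist camera has in their place "T_tool_cam" (4x4, takes a point from camera to tool coordinates, whose origin is the TCP and whose axes are the flange's). Camera axes: x right, y up, looking along -z (the intrinsics and any distortion apply to the point x, -y, -z); pixel columns grow to the right and rows downward; lengths in m; the calibration is good to about 2 mm. A picture is of the moment at which its call begins: read the wrist's pose just before it. camera_info takes no time and is no camera call.
A pose or a line that the arm cannot do raises manip.IKError and nothing moves.
- manip.hand_in(): hands the job in; it is judged then, once.
Trained networks look in the newest picture that a camera, given by its name, has taken for a name from the list of things; names that differ only in an ending like _2 or _b are one class to them, and where a whole thing is asked for, a point or a joint stands for the part that bears it (a point fixed in the world has none). Each returns a list of dicts, best first, with "confidence" (0 to 1); they miss things now and then, are a little off and sometimes report something else, mostly with a low value. They report only what shows in the picture. A call takes as long as a camera call.
- manip.find_in(camera, thing): "xy" ([column, row] in pixels, amid what is visible of it).
- manip.trace(camera, thing): "pixels" (420x560 bool, what is visible of it) and "xy" ([column, row] in pixels, amid what is visible of it).
The state is a dict: "t": time; "joint_positions": joint angles; "qvel": joint speeds; "tau": joint torques, N m; "position": TCP position; "eef_rot": TCP orientation; "force": force on the tool from outside, world axes, zero at the start; "torque": the same for the moment, N m; "finger_gap": opening from 0.0 (shut) to 1.0 (fully open); "gripper_force": force on a finger pad.
Only numpy, scipy, OpenCV 4.12 (cv2) and the standard library are available. Lean on these libraries where they do the work, as an engineer would, in place of code of your own. Each camera call takes 0.05 s, during which the arm holds its last target. There are 200 camera calls.

## Working session

There is one attempt and no reset: what is moved stays moved. The work goes in short steps, each a Python script; the robot and the scene stay as the last script left them, time stands still between calls to the robot, and variables do not carry over. Pictures are saved under pics/ and viewed, at most 10 in all, crops included, and the job is handed in when it is done.

```bash
mkdir -p pics; ls; python3 - <<'E'
from cell import manip
import cv2, numpy as np
for n in ("scene","side"):
    im=manip.snapshot(n); cv2.imwrite(f"pics/{n}0.png",im[:,:,::-1])
    c=manip.camera_info(n); print(n,np.round(c["K"],1).tolist(),np.round(c["cam_to_world"],3).tolist(),[k for k in c])
    for t in ("tablet_1","counting_tray","trough_lid"):
        print(t,[(np.round(d["xy"],1).tolist(),round(d["confidence"],2)) for d in manip.find_in(n,t)])
print(manip.camera_info("wrist")); print(manip.state()["t"],manip.state()["eef_rot"])
E
```

```text
pics
scene [[472.2, 0.0, 277.0], [0.0, 472.2, 211.9], [0.0, 0.0, 1.0]] [[-0.495, 0.643, -0.584, -0.208], [-0.869, -0.374, 0.325, 0.421], [-0.009, 0.668, 0.744, 0.985], [0.0, 0.0, 0.0, 1.0]] ['K', 'cam_to_world']
tablet_1 [([265.0, 203.2], 0.56), ([256.1, 224.7], 0.53), ([273.1, 205.7], 0.47)]
counting_tray [([253.1, 212.7], 0.91)]
trough_lid [([229.8, 237.5], 0.58)]
side [[398.0, 0.0, 280.8], [0.0, 398.0, 206.9], [0.0, 0.0, 1.0]] [[0.979, 0.1, -0.176, 0.303], [-0.202, 0.392, -0.898, -1.181], [-0.021, 0.915, 0.404, 0.598], [0.0, 0.0, 0.0, 1.0]] ['K', 'cam_to_world']
tablet_1 []
counting_tray [([285.8, 208.1], 0.7)]
trough_lid [([274.1, 188.8], 0.76)]
{'K': array([[290.75948169,   0.        , 280.58747841],
       [  0.        , 290.75948169, 214.92315024],
       [  0.        ,   0.        ,   1.        ]]), 'T_tool_cam': array([[-2.79384216e-04,  9.58004374e-01,  2.86753451e-01,
         7.14640381e-02],
       [ 9.99999662e-01,  4.89511853e-04, -6.61091868e-04,
        -2.60432529e-05],
       [-7.73698115e-04,  2.86753170e-01, -9.58004186e-01,
        -1.63640964e-01],
       [ 0.00000000e+00,  0.00000000e+00,  0.00000000e+00,
         1.00000000e+00]])}
0.4 [-1.60942416e-04  9.89656504e-01  1.43457233e-01 -3.57256910e-05]
```

View pics/scene0.png

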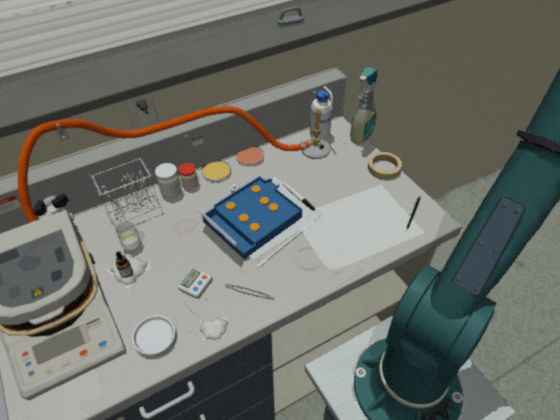

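View pics/side0.png

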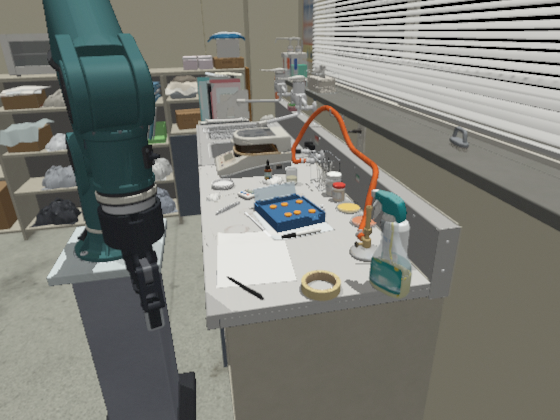

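Scene: the blue tray sits at about (253,212), with the trough and its open lid on its left (world +y) side and the marker to its right. Six tablets show on the platform. Next I move the wrist camera above it and close the fingers.

```bash
cat > h.py <<'E'
from cell import manip
import numpy as np, cv2
from scipy.spatial.transform import Rotation as R
def cam(name):
    c=manip.camera_info(name)
    if name!="wrist": return c["K"],c["cam_to_world"]
    s=manip.state(); T=np.eye(4); T[:3,:3]=R.from_quat(s["eef_rot"],scalar_first=True).as_matrix(); T[:3,3]=s["position"]
    return c["K"],T@c["T_tool_cam"]
def ray(KT,uv):
    K,T=KT; u,v=uv
    d=np.array([(u-K[0,2])/K[0,0],-(v-K[1,2])/K[1,1],-1]); return T[:3,3],T[:3,:3]@d
def onz(KT,uv,z):
    o,d=ray(KT,uv); return o+d*(z-o[2])/d[2]
def proj(KT,P):
    K,T=KT; p=(np.atleast_2d(P)-T[:3,3])@T[:3,:3]
    return np.c_[K[0,2]+K[0,0]*p[:,0]/-p[:,2],K[1,2]-K[1,1]*p[:,1]/-p[:,2]]
def down(yaw): # tool x at angle yaw in world, z down
    return (R.from_euler("z",yaw)*R.from_euler("x",np.pi)).as_quat(scalar_first=True)
E
python3 - <<'E'
from h import *
c=onz(cam("scene"),(253,212),0.025); print("center",c, onz(cam("side"),(286,209),0.025))
manip.clamp()
yaw=np.arctan2(c[1],c[0])
print(manip.ik([c[0],c[1],.3],down(yaw)))
manip.move_ptp([c[0],c[1],.3],down(yaw))
for i,off in enumerate([(0,0),(0.0,-0.08)]):
    if i: manip.move_l([c[0]+off[0],c[1]+off[1],.3])
    KT=cam("wrist"); im=manip.snapshot("wrist"); cv2.imwrite(f"pics/w{i}.png",im[:,:,::-1]); np.savez(f"w{i}.npz",K=KT[0],T=KT[1])
    hsv=cv2.cvtColor(im,cv2.COLOR_RGB2HSV); m=cv2.inRange(hsv,(5,150,120),(22,255,255))
    n,l,st,ce=cv2.connectedComponentsWithStats(m)
    for k in range(1,n):
        if st[k,4]>80: print(i,ce[k].round(1),st[k,2:],onz(KT,ce[k],.036).round(4))
print(manip.state()["t"])
E
```

```text
center [0.57779806 0.05836379 0.025     ] [0.56726152 0.06829254 0.025     ]
[ 0.09099431  0.33266202 -0.35143847  1.83412398  0.13417865  0.99791422
 -1.7857797 ]
0 [386.2  20.5] [  40   48 1262] [ 0.7934 -0.058   0.036 ]
0 [457.   61.6] [ 42  70 847] [ 0.756 -0.161  0.036]
0 [492.3  84. ] [ 14  14 130] [ 0.7341 -0.216   0.036 ]
0 [315.3 135.1] [ 16  17 209] [0.6443 0.0136 0.036 ]
0 [250.6 144.5] [ 16  16 202] [0.6223 0.104  0.036 ]
0 [309.7 171.1] [ 16  15 190] [0.5929 0.015  0.036 ]
0 [255.8 184.6] [ 15  16 182] [0.5652 0.0922 0.036 ]
0 [313. 194.] [ 15  15 181] [0.5593 0.0057 0.036 ]
0 [260.3 212.7] [ 15  15 175] [0.5224 0.0822 0.036 ]
1 [396.2  50.4] [  48   82 1010] [ 0.7614 -0.155   0.036 ]
1 [434.7  77.8] [ 14  16 152] [ 0.7342 -0.2136  0.036 ]
1 [261.  129.4] [ 16  16 205] [0.6442 0.0135 0.036 ]
1 [196.8 138.9] [ 17  17 219] [0.6221 0.1034 0.036 ]
1 [257.5 165.7] [ 16  16 194] [0.593  0.0145 0.036 ]
1 [203.8 179. ] [ 16  15 190] [0.5655 0.092  0.036 ]
1 [262. 189.] [ 15  15 181] [0.5592 0.0051 0.036 ]
1 [209.8 207.3] [ 15  15 174] [0.5229 0.0819 0.036 ]
4.9167
```

```bash
python3 - <<'E'
import cv2
im=cv2.imread("pics/w0.png")[90:270,170:410]; cv2.imwrite("pics/w0c.png",cv2.resize(im,None,fx=3.3,fy=3.3,interpolation=cv2.INTER_CUBIC))
E
```

```text
(no output)
```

View pics/w0c.png

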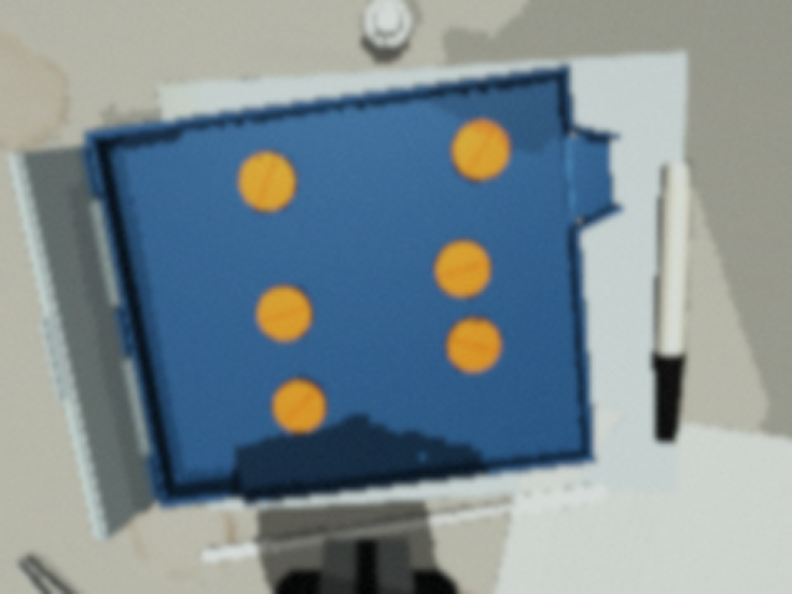

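The crop shows six tablets, three near the trough (left) and three near the back rim. The outer tray corners are at crop (88,133), (160,503), (592,460) and (568,70). Tray +x points up and the spout is on the right. I fit the tray pose to these corners.

```bash
python3 - <<'E'
from h import *
from scipy.optimize import least_squares
d=np.load("w0.npz"); KT=(d["K"],d["T"])
px=np.array([(88,133),(160,503),(592,460),(568,70)])/3.3+[170,90]-0.35
L=np.array([(.089,.102,.03),(-.089,.102,.03),(-.089,-.108,.04),(.089,-.108,.04)])
def w(p): return np.c_[L[:,:2]@R.from_euler("z",p[2]).as_matrix()[:2,:2].T+p[:2],L[:,2]]
s=least_squares(lambda p:(proj(KT,w(p))-px).ravel(),[.58,.06,.1])
p=s.x; print(p,s.fun.round(1)); np.save("tray.npy",p)
d1=np.load("w1.npz"); K1=(d1["K"],d1["T"])
a=[(315.3,135.1),(250.6,144.5),(309.7,171.1),(255.8,184.6),(313,194),(260.3,212.7)]
b=[(261,129.4),(196.8,138.9),(257.5,165.7),(203.8,179),(262,189),(209.8,207.3)]
T=[]
for u,v in zip(a,b):
    o1,r1=ray(KT,u);o2,r2=ray(K1,v); t=np.linalg.lstsq(np.c_[r1,-r2],o2-o1,rcond=None)[0]
    z=((o1+r1*t[0])+(o2+r2*t[1]))[2]/2
    q=(onz(KT,u,.036)+onz(K1,v,.036))/2; xy=(q[:2]-p[:2])@R.from_euler("z",p[2]).as_matrix()[:2,:2]; T.append(xy); print("z",z.round(3),"tray xy",xy.round(4))
np.save("tabs.npy",T)
for s_ in (1,-1): 
  for l in [(.03,-.09,.033),(-.05,.15,.06),(0,.15,.15),(-.05,.06,.033)]:
    c,s2=np.cos(p[2]),np.sin(p[2]); P=[p[0]+c*l[0]-s2*l[1],p[1]+s2*l[0]+c*l[1],l[2]]
    j=manip.ik(P,down(p[2]+s_*np.pi/2)); print(s_,l,None if j is None else j.round(2))
E
```

```text
[0.57121428 0.06657063 0.22128782] [-1.7 -1.  -0.6  1.8  1.   1.7  1.2 -1.4]
z 0.036 tray xy [ 0.0596 -0.0678]
z 0.033 tray xy [0.0579 0.025 ]
z 0.033 tray xy [ 0.0098 -0.0553]
z 0.035 tray xy [-0.0002  0.0263]
z 0.032 tray xy [-0.0251 -0.0571]
z 0.034 tray xy [-0.044   0.0257]
1 (0.03, -0.09, 0.033) [ 0.31  0.75 -0.52  1.94  0.63  0.62 -0.4 ]
1 (-0.05, 0.15, 0.06) [-0.1   0.63 -0.52  2.13  0.62  0.53 -0.87]
1 (0, 0.15, 0.15) [ 0.02  0.56 -0.66  1.97  0.49  0.77 -0.71]
1 (-0.05, 0.06, 0.033) [ 0.03  0.66 -0.47  2.16  0.67  0.46 -0.74]
-1 (0.03, -0.09, 0.033) [-0.05  0.7   0.    1.96 -0.    0.49 -2.97]
-1 (-0.05, 0.15, 0.06) [-0.9   0.67  0.61  2.17 -0.78  0.53 -2.62]
-1 (0, 0.15, 0.15) [-1.    0.62  0.8   2.02 -0.64  0.77 -2.73]
-1 (-0.05, 0.06, 0.033) [-0.61  0.67  0.42  2.19 -0.69  0.41 -2.55]
```

Tray yaw is 0.221, and the tablet tops measure 32–36 mm high, which matches the expected 36 mm. I push the first front tablet, then check.

```bash
cat >> h.py <<'E'
p=np.load("tray.npy")
def W(x,y,z):
    c,s=np.cos(p[2]),np.sin(p[2]); return np.array([p[0]+c*x-s*y,p[1]+s*x+c*y,z])
def push(t,g,back=.030,end=.020,v=.08,z=.0335):
    t=np.array(t);g=np.array(g);u=(g-t)/np.linalg.norm(g-t)
    q=down(p[2]+np.arctan2(u[1],u[0])); a=t-back*u; e=g-end*u
    manip.move_ptp(W(*a,.075),q)
    hit=manip.move_l(W(*a,z),v=.1,force_limit=8)
    print("descend hit",hit,manip.state()["position"].round(4) if hit else "")
    if hit: manip.move_l(W(*a,.075)); return
    manip.move_l(W(*e,z),v=v); manip.move_l(W(*e,.085),v=.15)
def look(n):
    KT=cam("wrist"); im=manip.snapshot("wrist"); cv2.imwrite(f"pics/{n}.png",im[:,:,::-1])
    m=cv2.inRange(cv2.cvtColor(im,cv2.COLOR_RGB2HSV),(5,150,90),(22,255,255))
    k,l,st,ce=cv2.connectedComponentsWithStats(m)
    for i in range(1,k):
        if st[i,4]>40:
            q=(onz(KT,ce[i],.036)[:2]-p[:2])@R.from_euler("z",p[2]).as_matrix()[:2,:2]
            if abs(q).max()<.13: print(n,q.round(3),st[i,2:])
E
python3 - <<'E'
from h import *
T=np.load("tabs.npy")
push(T[1],(.058,.079))
look("p1"); print(manip.state()["t"])
im=manip.snapshot("scene"); cv2.imwrite("pics/s1.png",cv2.resize(im[150:280,170:350,::-1],None,fx=4,fy=4))
E
```

```text
descend hit False 
p1 [-0.044  0.027] [ 31  28 673]
p1 [-0.     0.028] [ 30  29 670]
p1 [0.058 0.037] [16  5 59]
p1 [-0.027 -0.054] [ 23  20 227]
p1 [ 0.056 -0.061] [ 14  13 149]
8.0333
```

View pics/p1.png

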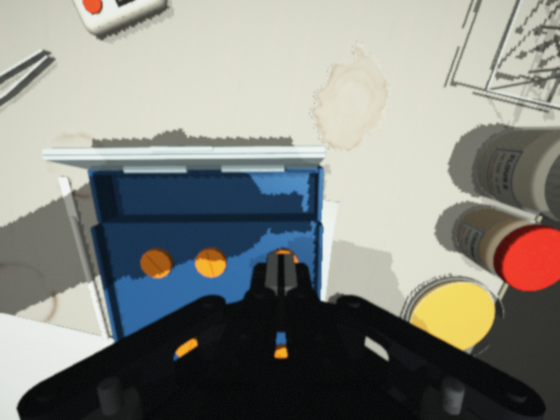

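The wrist view shows the open trough at rows 170–215 and the tablet still in place under the finger tip at (283,250). The finger passed over it, so I touch down on the platform to measure the real tip height.

```bash
python3 - <<'E'
from h import *
s=manip.state(); print("gap",s["finger_gap"],s["position"])
q=down(p[2]+np.pi/2)
manip.move_ptp(W(.058,-.006,.075),q)
print(manip.move_l(W(.058,-.006,.022),v=.05,force_limit=4)); s=manip.state(); print(s["position"],s["force"],W(.058,-.006,.022))
E
```

```text
gap -0.0009993543719631624 [0.61401285 0.13599394 0.08393022]
False
[0.62946997 0.07353552 0.0223752 ] [-0.03450533 -0.05043211  0.42836313] [0.6291169  0.07344714 0.022     ]
```

```bash
python3 - <<'E'
from h import *
P=manip.state()["position"]
ims=[]
for n,z in (("scene",5),("side",5)):
    KT=cam(n); im=manip.snapshot(n)[:,:,::-1].copy(); u=proj(KT,P)[0]; print(n,u)
    pts=proj(KT,[W(*a) for a in [(.085,.06,.03),(-.085,.06,.03),(.089,-.108,.04),(-.089,-.108,.04),(-.089,.102,.03),(.089,.102,.03)]])
    im=cv2.resize(im,None,fx=z,fy=z,interpolation=cv2.INTER_CUBIC)
    cv2.circle(im,tuple((u*z).astype(int)),4,(0,0,255),1)
    for a in pts: cv2.circle(im,tuple((a*z).astype(int)),3,(0,255,0),1)
    c=(pts.mean(0)*z).astype(int); ims.append(im[c[1]-290:c[1]+290,c[0]-300:c[0]+300] if n=="scene" else im[c[1]-290:c[1]+290,c[0]-200:c[0]+200])
cv2.imwrite("pics/t.png",cv2.resize(np.hstack(ims),(800,464)))
E
```

```text
scene [239.60938954 202.75175022]
side [302.77635247 207.31927161]
```

View pics/t.png

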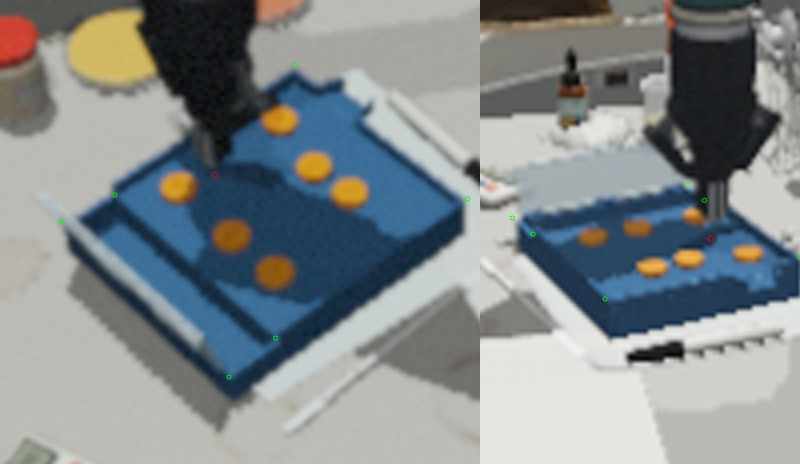

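The red TCP mark lies below the visible finger tip in both views (about 6–13 mm), so the real tip sits higher than the TCP reading. I continue the guarded descent until touch.

```bash
python3 - <<'E'
from h import *
print(manip.move_l(W(.058,-.006,.006),v=.03,force_limit=3)); s=manip.state(); print(s["position"],s["force"],s["t"],s["finger_gap"],s["gripper_force"])
E
```

```text
True
[0.62917672 0.07341359 0.00938885] [-0.1607928   0.75587732  4.52734576] 10.2083 -0.0019271146648566612 2.243555076420307
```

Contact came at TCP z = 9.4 mm, so the real tip is about 20 mm behind the nominal TCP. I push with TCP z = 12.5 mm and check.

```bash
sed -i 's/z=.0335/z=.0122/; s/W(\*a,.075)/W(*a,.045)/g; s/W(\*e,.085)/W(*e,.06)/' h.py; python3 - <<'E'
from h import *
manip.move_l(W(.058,-.006,.0122),v=.05)
manip.move_l(W(.058,.059,.0122),v=.08); print(manip.state()["position"],manip.state()["force"])
manip.move_l(W(.058,.059,.06)); look("p2"); print(manip.state()["t"])
E
```

```text
[0.6150033  0.13593706 0.01206937] [-0.20498776 -0.05800352 -0.6244271 ]
p2 [0.058 0.075] [ 33  30 755]
p2 [-0.044  0.028] [ 35  31 811]
p2 [-0.     0.028] [ 34  31 819]
11.9417
```

View pics/p2.png

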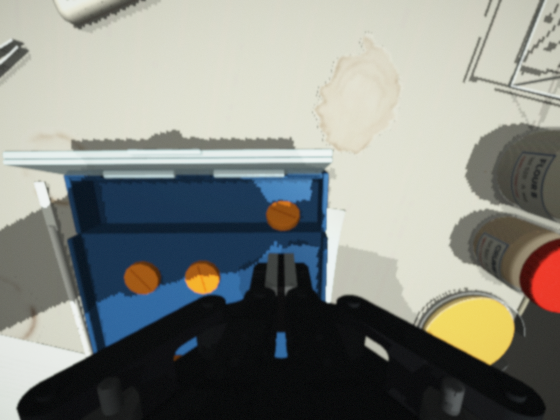

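The tablet now lies in the trough at (283,215). I push the other two front tablets and one rear tablet.

```bash
python3 - <<'E'
from h import *
T=np.load("tabs.npy")
push(T[3],(.012,.079)); look("a")
push(T[5],(-.057,.079)); look("b")
push(T[4],(-.024,.079),back=.028); look("c"); print(manip.state()["t"])
E
```

```text
descend hit False 
a [0.055 0.074] [ 35  30 813]
a [0.012 0.075] [ 34  30 782]
a [-0.043  0.029] [ 33  29 655]
a [ 0.064 -0.057] [ 8  8 46]
descend hit False 
b [-0.059  0.075] [ 33  30 783]
b [0.005 0.074] [ 32  32 777]
b [0.048 0.074] [ 33  31 744]
descend hit False 
c [-0.024  0.076] [ 34  32 818]
c [-0.055  0.075] [ 33  30 792]
c [0.009 0.074] [ 33  30 806]
c [0.051 0.074] [ 34  29 804]
20.3417
```

View pics/c.png

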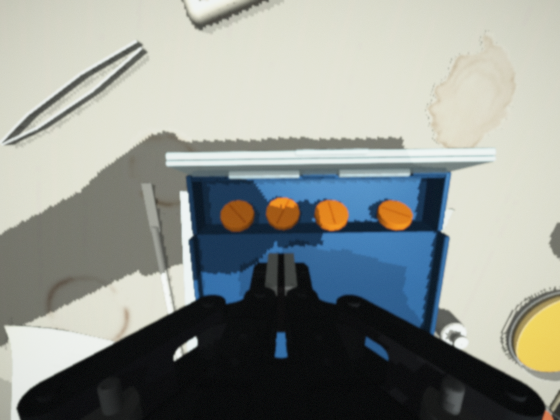

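All four tablets lie in the trough, at (237,215), (283,213), (332,215) and (395,215), and the lid is still open. Next I push the lid over from behind.

```bash
python3 - <<'E'
from h import *
q=down(p[2]+np.pi/2)
manip.move_l(W(-.02,.06,.11))
manip.move_ptp(W(0,.16,.11),q)
print(manip.move_l(W(0,.16,.034),force_limit=8))
print(manip.move_l(W(0,.073,.034),v=.08,force_limit=25),manip.state()["force"],manip.state()["position"])
manip.move_l(W(0,.073,.10))
manip.move_l(W(0,-.03,.17),v=.2); look("l1"); print(manip.state()["t"])
im=manip.snapshot("scene"); cv2.imwrite("pics/s2.png",cv2.resize(im[150:280,170:350,::-1],None,fx=4,fy=4))
E
```

```text
False
False [-0.09458883  0.06850581  0.10138687] [0.55507507 0.13872743 0.03409107]
l1 [ 0.009 -0.054] [ 22  22 364]
l1 [ 0.059 -0.067] [ 22  21 361]
24.625
```

View pics/s2.png

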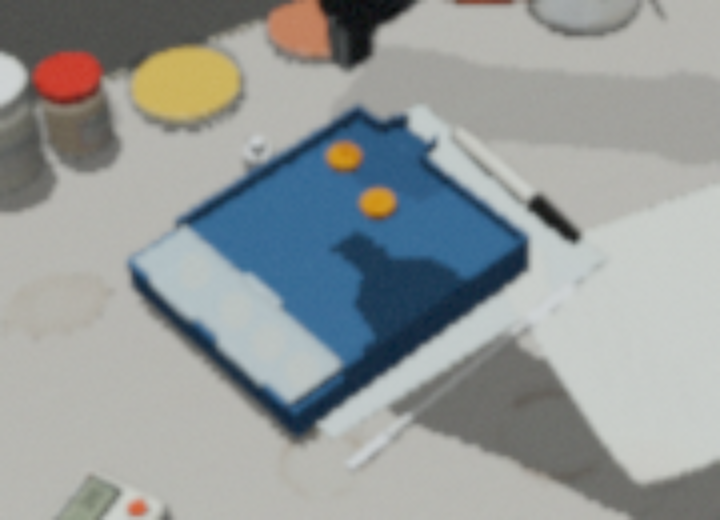

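View pics/l1.png

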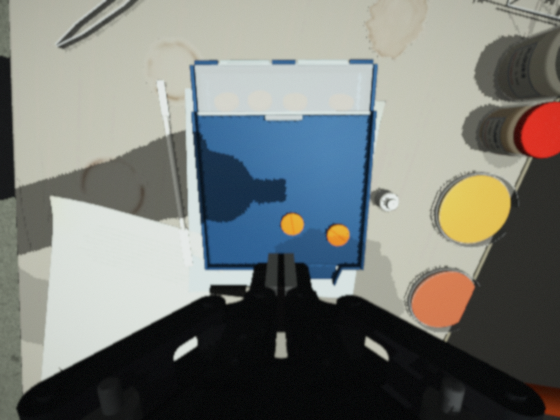

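The lid lies flat over the trough with four tablets showing through at row 100. Two tablets remain on the platform at (292,224) and (338,236). A light touch confirms the lid's height, then I hand in.

```bash
python3 - <<'E'
from h import *
manip.move_l(W(0,.072,.06),v=.2)
print(manip.move_l(W(0,.072,.008),v=.03,force_limit=3),manip.state()["position"])
manip.move_l(W(0,.072,.13)); manip.sleep(.3)
look("f"); s=manip.state(); print(s["t"],s["force"])
print(manip.hand_in())
E
```

```text
True [0.55539076 0.13678842 0.01348526]
28.25 [-1.09644984  0.03687838 -0.13801187]
the job is handed in; nothing more can be done
None
```

Four tablets are in the trough, two remain on the platform, the lid is shut flat (its top touched at the expected height), and the job was handed in at 28 s; no verdict came back.

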